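Probe through the guard slot beside a coil

ROBOT

A 6-joint arm with a two-finger parallel gripper is mounted at the origin on the work surface. World frame = base frame: x ahead of the robot, y to its left, z up, the work surface at z = 0. Lengths are in m, angles in rad, forces in N, time in s.
With the tool pointing down it reaches from about 0.3 to 0.875 m from the base axis. Payload 6.4 kg.
Tool frame: the origin (TCP) lies between the finger pads; the fingertips stand ctrl.tip_extent ahead of it and the grasp point (between the pads) is the TCP (ctrl.tip_extent is the distance from the TCP to the fingertips, in m); z points along the fingers, y is the line along which they close (so a half turn about z gives the same grasp; the last joint's range is limited). The gripper opens to 85 mm and grips with 20 to 120 N. Pads are 22 mm wide; open, the fingers measure 114 mm over their backs; the gripper's body (76 mm by 85 mm) begins 54 mm behind the grasp point. The pads swing forward as they close: fully open they stand 13 mm farther back than shut.
Start: joints at [1.01, 0.181, 1.607, -0, 1.354, -0.206], TCP at [0.2, 0.539, 0.25] pointing down, gripper open.
Joint ranges: [-2.99, 2.99], [-0.89, 2.07], [0.3, 2.58], [-1.14, 4.28], [0, 2.63], [-3.12, 3.12]. Speed limits (rad/s): [2.57, 2.57, 3.01, 3.14, 3.14, 3.14].

INTERFACE

Orientations are given as a unit quaternion [w, x, y, z].
In Python, from bench import ctrl gives the robot as it stands.
- The arm moves only by the tool send_rows, never from a script. Its arguments are lists of equal length, an entry for each row: "dr": the turn, a rotation vector about the tool's x, y, z in units of 6 degrees (1.0 is 6 degrees), a list of three; "xyz": the shift along the tool's x, y, z in cm, a list of three; "jaw": the opening in per cent of the stroke, from 0 (shut) to 100 (fully open). In form: {"dr": [[wx, wy, wz], ...], "xyz": [[dx, dy, dz], ...], "jaw": [jaw, ...]}. A call has exactly 8 rows; each row is the pose to reach, as a shift and turn from the pose commanded when the call began, along the tool's axes at that moment; what a row does not reach only later rows make up. A row lasts 1/8 s, in which the tool goes at most 62.5 mm and 10.7 degrees, less where a joint would pass 70% of its speed; a pose out of reach is approached as far as the arm can. A call with a gripper value outside its range is refused whole. The fingers move at their own pace and stop on an object; the grip force is fixed at half the most. Time passes only in rows, so rows that repeat a pose let the fingers close, or fill a call up. It gives the time, the measured TCP pose, the force, the opening and the grip force at its end, in the units of the state.
- ctrl.get_obs(): the state, without advancing time (a new reading comes with each control period).
- ctrl.camera(name): name is "scene" or "side" or "wrist"; returns the picture (384x512x3 uint8, red, green, blue); there is no depth.
- ctrl.calibration(name): a dict with "camera_matrix" (3x3 intrinsics, pixels), "D" ([k1, k2, p1, p2, k3] as OpenCV has them; the pictures are not rectified), "world_from_camera" (4x4, takes a point from camera to world coordinates). Camera axes: x right, y up, looking along -z (the intrinsics and any distortion apply to the point x, -y, -z); pixel columns grow to the right and rows downward; lengths in m; the calibration is good to about 2 mm. A picture is of the moment at which its call begins: read the wrist's pose just before it. calibration takes no time and is no camera call; for the wrist camera it gives the pose at the moment of the call.
- ctrl.hand_in(): hands the job in; it is judged then, once.
The state is a dict: "time_s": time; "q": joint angles; "dq": joint speeds; "joint_efforts": joint torques, N m; "eef_pos": TCP position; "eef_rot": TCP orientation; "wrist_force": force on the tool from outside, world axes, zero at the start; "torque": the same for the moment, N m; "opening": opening from 0.0 (shut) to 1.0 (fully open); "grasp_force": force on a finger pad.
Only numpy, scipy, OpenCV 4.12 (cv2) and the standard library are available. Lean on these libraries where they do the work, as an engineer would, in place of code of your own. Each camera call takes 0.05 s, during which the arm holds its last target. There are 200 camera calls.

TASK

Set the squat copper coil upright and centred on top of the narrow post of the test jig and let go of it. Then take the flat field probe out of its stand by its handle, pass its blade straight down through the slot in the jig's guard, and finish while still holding the probe there, upright, with the lower end of the blade level with the middle of the coil and its collar clear above the guard. Leave the two taller reels standing where they are.

Things in the scene. Friction and masses are not known exactly. Their poses are not given: they have to be found in the camera images.
- coil_center (a point): centre (half-way up) of the squat copper-wire coil: upright cylinder 45 mm diameter, 36 mm tall, black flanges, white paper disc on top, about 160 g. It stands loose on the bench among two taller reels and is the lowest of the three. z points up along its axis.
- reel_a_center (a point): centre of a taller copper-wire reel, 48 mm diameter, 54 mm tall, loose, to be left standing
- reel_b_center (a point): centre of the other taller copper-wire reel, 48 mm diameter, 54 mm tall, loose, to be left standing
- post_top (a point): centre of the flat top of the jig's upright black post (30 mm diameter, top 60 mm above the bench). Axes are the jig's: z up, the guard lies to +y. The jig is fixed to the bench: an aluminium base plate 120 x 200 x 8 mm with the post near its -y end and, 105 mm away centre to centre along +y, the guard.
- slot (a point): centre of the slot in the guard's aluminium top plate, at the plate's upper face, 114 mm above the bench. Slot 42 mm along this point's x, 7 mm along its y; z up. Dark lips round it slope outwards at 45 degrees as a lead-in, 6 mm high. The fixed guard is a hood 100 x 100 mm, plate 6 mm thick on three clear walls, open towards the post and empty below the plate.
- probe_handle (a point): centre of the grey handle of the flat field probe: 30 mm (its x) by 16 mm (its y) by 48 mm tall (its z, up). The probe is one rigid piece of about 70 g: under the handle a black collar 46 x 20 x 6 mm, its underside 30 mm under this point, and under that the aluminium blade, 40 mm along x, 5 mm along y, 80 mm long.
- probe_tip (a point): middle of the lower end of the probe's blade, 110 mm below the centre of the handle; same axes as the handle
- stand: fixed dark steel stand, 90 x 60 mm, 90 mm tall, origin at its underside's centre. At the start the probe hangs in its top opening (48 x 11 mm) upright by the collar, handle up, its axes those of the stand, handle centre 120 mm above the bench; it lifts straight out.
Mind the look-alikes: they are no part of the job. What is shaped like the part that bears probe_handle but pink is not meant.

How it is judged:
By the outcome, as a careful person would: the job done as asked, in the order asked, and still so for the second after the job is handed in, while the arm keeps its last pose, push and grip.
It also fails if it takes over 72 s, if anything falls off the work surface, if the arm or the gripper's body presses on something with over 40 N, if the wrist force passes 120 N, or if a joint passes its speed limit or range.

## Working session

There is one attempt and no reset: what is moved stays moved. The work goes in short steps, Python scripts to look and compute and a tool call to move; the robot and the scene stay as the last step left them, time stands still between calls to the robot, and variables do not carry over. Pictures are saved under pics/ and viewed, at most 10 in all, crops included, and the job is handed in when it is done.

Besides the shell and the picture viewer there is one more tool, called after "Request:" as a command line: name --argument value ..., lists and objects as JSON in quotes. send_rows: Moves the arm, as the interface text tells. Its arguments: {"type":"object","properties":{"dr":{"type":"array","items":{"type":"array","items":{"type":"number"}}},"xyz":{"type":"array","items":{"type":"array","items":{"type":"number"}}},"jaw":{"type":"array","items":{"type":"number"}}},"required":["dr","xyz","jaw"]}

```bash
mkdir -p pics; ls
cat > h.py <<'E'
import numpy as np, cv2
from bench import ctrl
def grab(n,f):
    c=ctrl.calibration(n); im=ctrl.camera(n); np.savez(f'pics/{f}.npz',im=im,K=c['camera_matrix'],D=c['D'],T=c['world_from_camera'])
    cv2.imwrite(f'pics/{f}.png',im[:,:,::-1]); return im,c
def load(f):
    d=np.load(f'pics/{f}.npz'); return d['im'],dict(camera_matrix=d['K'],D=d['D'],world_from_camera=d['T'])
def ray(c,uv):
    p=cv2.undistortPoints(np.array([[uv]],float),np.array(c['camera_matrix']),np.array(c['D']))[0,0]
    T=np.array(c['world_from_camera']); return T[:3,3],T[:3,:3]@np.array([p[0],-p[1],-1])
def onz(c,uv,z):
    o,d=ray(c,uv); return o+d*(z-o[2])/d[2]
def proj(c,P):
    T=np.array(c['world_from_camera']); q=(np.atleast_2d(P)-T[:3,3])@T[:3,:3]; q=q*[1,-1,-1]
    return cv2.projectPoints(q,np.zeros(3),np.zeros(3),np.array(c['camera_matrix']),np.array(c['D']))[0][:,0]
E
python3 - <<'E'
from h import *
ims=[]
for n in("scene","side","wrist"):
    im,c=grab(n,n+'0'); print(n,np.round(c['world_from_camera'],3).tolist(),np.round(c['camera_matrix'],1).tolist(),c['D']); 
o=ctrl.get_obs(); print(o['eef_pos'],o['eef_rot'],o['time_s'],ctrl.tip_extent)
a=cv2.imread('pics/scene0.png');cv2.imwrite('pics/scene0b.png',cv2.resize(a,(800,600)))
a=cv2.imread('pics/side0.png');cv2.imwrite('pics/side0b.png',cv2.resize(a,(800,600)))
E
```

```text
pics
scene [[0.737, -0.347, 0.58, 1.155], [0.676, 0.398, -0.62, -0.629], [-0.016, 0.849, 0.528, 0.67], [0.0, 0.0, 0.0, 1.0]] [[432.0, 0.0, 253.3], [0.0, 432.0, 191.5], [0.0, 0.0, 1.0]] [-0.16605926  0.          0.          0.          0.        ]
side [[0.745, 0.476, -0.468, -0.019], [-0.667, 0.528, -0.525, -0.599], [-0.003, 0.703, 0.711, 0.932], [0.0, 0.0, 0.0, 1.0]] [[386.9, 0.0, 257.3], [0.0, 386.9, 188.6], [0.0, 0.0, 1.0]] [0.02786851 0.         0.         0.         0.        ]
wrist [[0.347, -0.894, -0.284, 0.127], [0.938, 0.33, 0.107, 0.566], [-0.002, -0.303, 0.953, 0.373], [0.0, 0.0, 0.0, 1.0]] [[320.6, 0.0, 249.8], [0.0, 320.6, 193.8], [0.0, 0.0, 1.0]] [-0.02747977  0.          0.          0.          0.        ]
[0.19953085 0.53884707 0.24958279] [-2.42450214e-04  1.76465209e-01  9.84306641e-01 -6.39235519e-04] 0.15 0.019
```

View pics/scene0b.png

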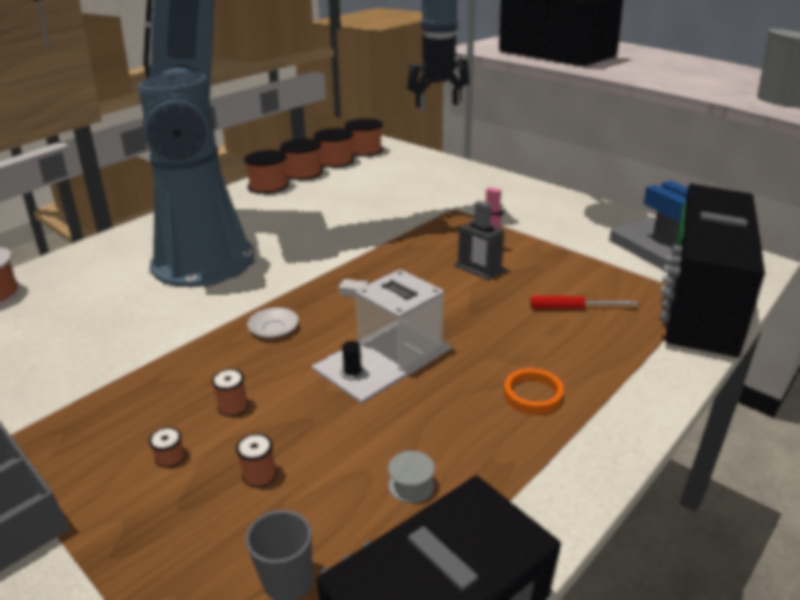

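View pics/side0b.png

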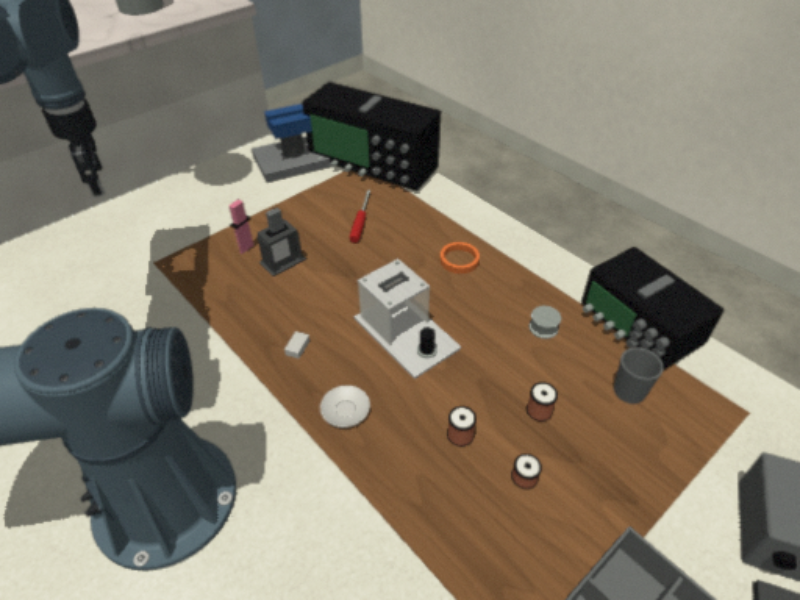

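The scene view shows the coil at about (167,445), the reels at (229,390) and (256,460), the post at (352,350), the slot at (400,290) and the probe in its stand at (482,240). In the side view these are the coil at (527,470), the reels at (462,425) and (542,400), the post at (427,340), the slot at (394,282) and the probe at (277,235). The pink look-alike is behind the stand. All of these are in 800x600 pixels.

Run:
```python
from h import *
S={'scene0':dict(coil=(166,437),ra=(228,378),rb=(254,445)),'side0':dict(coil=(527,465),ra=(462,417),rb=(543,393))}
Z=dict(coil=.036,ra=.054,rb=.054)
def blob(m,uv,r):
    w=np.zeros_like(m);cv2.circle(w,(int(uv[0]),int(uv[1])),r,1,-1);k,l=cv2.findContours((m*w).astype(np.uint8),0,2)
    c=max(k,key=cv2.contourArea);h=cv2.convexHull(c);M=cv2.moments(h);return np.array([M['m10']/M['m00'],M['m01']/M['m00']]),M['m00'],h
def tri(a,b):
    (o1,d1),(o2,d2)=a,b;s=np.linalg.lstsq(np.c_[d1,-d2],o2-o1,rcond=None)[0];p,q=o1+d1*s[0],o2+d2*s[1];return (p+q)/2,np.linalg.norm(p-q)
pts={}
for f,d in S.items():
    im,c=load(f);hsv=cv2.cvtColor(im,cv2.COLOR_RGB2HSV)
    for n,uv in d.items():
        uv=np.array(uv)*.64;m=((hsv[...,1]<60)&(hsv[...,2]>130)).astype(np.uint8)
        p,A,_=blob(m,uv,13);print(f,n,p.round(1),A,onz(c,p,Z[n]).round(4));pts[f,n]=ray(c,p)
    g=cv2.cvtColor(im,cv2.COLOR_RGB2GRAY)
    uv={'scene0':(400,290),'side0':(394,282)}[f];uv=np.array(uv)*.64
    p,A,h=blob((g<110).astype(np.uint8),uv,16);r=cv2.minAreaRect(h);b=cv2.boxPoints(r)
    print(f,'slot',p.round(1),A,onz(c,p,.116).round(4),[onz(c,x,.118)[:2].round(4).tolist() for x in b]);pts[f,'slot']=ray(c,p)
for n in('coil','ra','rb','slot'): print(n,tri(pts['scene0',n],pts['side0',n]))
# crops
a=[cv2.resize(load('scene0')[0][115:265,195:335],None,fx=2.8,fy=2.8,interpolation=2),cv2.resize(load('side0')[0][115:265,155:295],None,fx=2.8,fy=2.8,interpolation=2)]
cv2.imwrite('pics/crop1.png',np.hstack(a)[:,:,::-1])
```

```text
scene0 coil [105.  279.8] 153.0 [ 0.4612 -0.3606  0.036 ]
scene0 ra [145.2 241.7] 140.0 [ 0.4383 -0.2333  0.054 ]
scene0 rb [162.1 284.9] 202.5 [ 0.5818 -0.2942  0.054 ]
scene0 slot [255.2 185.2] 104.5 [0.53   0.0453 0.116 ] [[0.5044, 0.034], [0.4918, 0.0577], [0.5577, 0.0521], [0.5686, 0.0294]]
side0 coil [337.5 297.6] 138.5 [ 0.4617 -0.3629  0.036 ]
side0 ra [295.6 266.9] 131.0 [ 0.4387 -0.2359  0.054 ]
side0 rb [347.8 251.3] 119.5 [ 0.5816 -0.2963  0.054 ]
side0 slot [251.4 180.1] 101.5 [0.5286 0.0433 0.116 ] [[0.5011, 0.0553], [0.5626, 0.0523], [0.5531, 0.0277], [0.4927, 0.0313]]
coil (array([ 0.46178583, -0.36189263,  0.03630323]), np.float64(0.002080064785479954))
ra (array([ 0.43900742, -0.23475657,  0.05421658]), np.float64(0.0022550402626503327))
rb (array([ 0.581986  , -0.29524704,  0.05393189]), np.float64(0.0019487911328356488))
slot (array([0.52964625, 0.04491373, 0.1152762 ]), np.float64(0.0016859760444704495))
```

View pics/crop1.png

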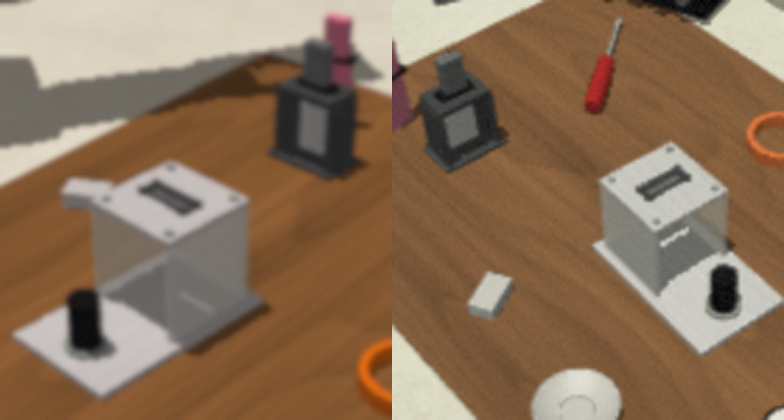

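The crops show the post top at scene px (225,220) and side px (274,211). The handle top is at scene (309,131) and side (176,136), and the guard's plate corners are visible in both.

Run:
```python
from h import *
a=load('scene0')[1];b=load('side0')[1]
sc=lambda x,y:(195+x/2.8,115+y/2.8); sd=lambda x,y:(155+(x-392)/2.8,115+y/2.8)
print('post',onz(a,sc(83,295),.06),onz(b,sd(724,271),.06))
print('handle',onz(a,sc(319,44),.144),onz(b,sd(450,60),.144))
for n,c,f,L in(('sc',a,sc,[(171,163),(248,199),(168,241),(93,200)]),('sd',b,sd,[(672,144),(728,187),(658,230),(601,183)])):
    P=np.array([onz(c,f(*p),.114)[:2] for p in L]);print(n,P.round(4).tolist(),P.mean(0))
    for i in range(4):
        e=P[(i+1)%4]-P[i];print(np.linalg.norm(e).round(4),np.degrees(np.arctan2(e[1],e[0])).round(1))
# stand top corners z=.09
for n,c,f,L in(('sc',a,sc,[(275,82),(300,68),(355,87),(328,101)]),('sd',b,sd,[(421,100),(468,78),(494,99),(444,124)])):
    P=np.array([onz(c,f(*p),.09)[:2] for p in L]);print(n,P.round(4).tolist(),P.mean(0))
    for i in range(4):
        e=P[(i+1)%4]-P[i];print(np.linalg.norm(e).round(4),np.degrees(np.arctan2(e[1],e[0])).round(1))
T=np.array(ctrl.calibration('wrist')['world_from_camera']);o=ctrl.get_obs()
from scipy.spatial.transform import Rotation as R
q=o['eef_rot'];Rt=R.from_quat(q,scalar_first=True).as_matrix();print(Rt.round(3),Rt.T@(T[:3,3]-o['eef_pos']))
```

```text
post [ 0.52211178 -0.05701198  0.06      ] [ 0.52559401 -0.05953781  0.06      ]
handle [0.47026381 0.34957276 0.144     ] [0.4608162  0.34461073 0.144     ]
sc [[0.4886, 0.094], [0.5837, 0.0908], [0.5762, -0.0061], [0.4811, -0.0008]] [0.53242074 0.04444711]
0.0951 -1.9
0.0972 -94.5
0.0952 176.8
0.0951 85.5
sd [[0.5792, 0.0839], [0.5782, -0.0084], [0.4799, -0.006], [0.4801, 0.0884]] [0.52934057 0.03947803]
0.0924 -90.7
0.0983 178.6
0.0943 89.9
0.0993 -2.5
sc [[0.4244, 0.3347], [0.4233, 0.382], [0.4981, 0.3825], [0.4959, 0.3351]] [0.46041747 0.35856461]
0.0473 91.4
0.0748 0.4
0.0475 -92.6
0.0715 -179.6
sd [[0.4239, 0.3664], [0.4901, 0.3639], [0.4906, 0.3091], [0.4201, 0.3105]] [0.45616187 0.337494  ]
0.0663 -2.2
0.0549 -89.5
0.0705 178.8
0.056 86.1
[[-0.938  0.347 -0.001]
 [ 0.347  0.938 -0.001]
 [ 0.    -0.001 -1.   ]] [ 0.0771224   0.00012382 -0.12381241]
```

Request:
send_rows --dr '[[0, 0, 0.5], [0, 0, 1.4], [0, 0, 2.3], [0, 0, 3.2], [0, 0, 4.1], [0, 0, 5], [0, 0, 5.9], [0, 0, 6.8]]' --xyz '[[-2, -2.7, 0], [-5, -6.8, 0.5], [-8.5, -11.5, 1], [-12, -16.2, 1.5], [-15.5, -21, 2], [-19, -25.7, 2.5], [-22.5, -30.4, 3], [-26, -35.1, 3.5]]' --jaw '[100, 100, 100, 100, 100, 100, 100, 100]'

```text
time_s: 1.15
eef_pos: [0.3217, 0.1181, 0.2153]
eef_rot: [0.001, 0.51, 0.86, 0.0]
wrist_force: [1.4, 0.6, 0.0]
opening: 1.003
grasp_force: 0.0
```

```bash
cat >> h.py <<'E'
from scipy.spatial.transform import Rotation as R
def go(t,yaw):
    "yaw deg of tool y axis in world, tool down"
    o=ctrl.get_obs();Rt=R.from_quat(o['eef_rot'],scalar_first=True)
    a=np.radians(yaw);y=np.array([np.cos(a),np.sin(a),0]);z=np.array([0,0,-1.]);Rg=R.from_matrix(np.c_[np.cross(y,z),y,z])
    print('t',o['time_s'],'pos',o['eef_pos'].round(4),'open',round(float(o['opening']),3),'gf',np.round(o['grasp_force'],1),'F',np.round(o['wrist_force'],1))
    print('xyz cm',(Rt.inv().apply(np.array(t)-o['eef_pos'])*100).round(2),'dr',(np.degrees((Rt.inv()*Rg).as_rotvec())/6).round(2))
E
python3 -c "
from h import *
go([.462,-.362,.19],-2.5)"
```

```text
t 1.15 pos [0.3217 0.1181 0.2153] open 1.003 gf 0.0 F [1.4 0.6 0. ]
xyz cm [-48.84 -10.78   2.55] dr [0.01 0.   5.2 ]
```

Request:
send_rows --dr '[[0, 0, 0.5], [0, 0, 1.3], [0, 0, 2.1], [0, 0, 2.9], [0, 0, 3.7], [0, 0, 4.5], [0, 0, 5.2], [0, 0, 5.2]]' --xyz '[[-6, -1.3, 0.3], [-12, -2.7, 0.6], [-18, -4, 1], [-24, -5.3, 1.3], [-30, -6.6, 1.6], [-36, -8, 1.9], [-42, -9.3, 2.2], [-47, -10.3, 2.5]]' --jaw '[100, 100, 100, 100, 100, 100, 100, 100]'

```text
time_s: 2.15
eef_pos: [0.4584, -0.344, 0.1897]
eef_rot: [-0.0, 0.722, 0.692, 0.0]
wrist_force: [0.6, -0.5, 0.3]
opening: 1.006
grasp_force: 0.0
```

Request:
send_rows --dr '[[0, 0, 0], [0, 0, 0], [0, 0, 0], [0, 0, 0], [0, 0, 0], [0, 0, 0], [0, 0, 0], [0, 0, 0]]' --xyz '[[-1.6, 0, 0], [-1.6, 0, 0], [-1.6, 0, 0], [-1.6, 0, 0], [-1.6, 0, 0], [-1.6, 0, 0], [-1.6, 0, 0], [-1.6, 0, 0]]' --jaw '[100, 100, 100, 100, 100, 100, 100, 100]'

```text
time_s: 3.15
eef_pos: [0.4577, -0.3575, 0.1903]
eef_rot: [0.0, 0.721, 0.693, -0.0]
wrist_force: [-0.5, 0.1, -0.2]
opening: 1.004
grasp_force: 0.0
```

```bash
python3 -c "
from h import *
im,c=grab('wrist','w1')
hsv=cv2.cvtColor(im,cv2.COLOR_RGB2HSV);m=((hsv[...,1]<60)&(hsv[...,2]>130)).astype(np.uint8)
p0=proj(c,[.462,-.362,.036])[0];print(p0)
n,l,s,ce=cv2.connectedComponentsWithStats(m)
for i in range(1,n):
    if s[i,4]>80 and np.linalg.norm(ce[i]-p0)<150:print(s[i],ce[i],onz(c,ce[i],.036),onz(c,ce[i],.054))
go([.462,-.362,.025],-2.5)"
```

```text
[254.10298455 186.75735078]
[ 234  169   42   39 1156] [254.33737024 188.05622837] [ 0.46216765 -0.36323295  0.036     ] [ 0.4621142  -0.35785013  0.054     ]
t 3.2 pos [ 0.4577 -0.3576  0.1903] open 0.997 gf 0.0 F [-0.1  0.4  0. ]
xyz cm [-0.42  0.45 16.53] dr [ 0.   -0.    0.03]
```

View pics/w1.png

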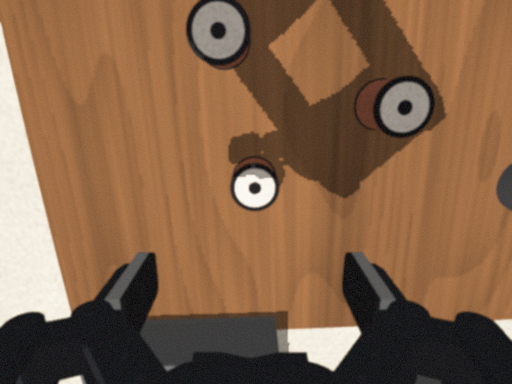

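The wrist view shows the coil's disc at px (255,187), centred between the fingers, with both reels well away. That agrees with the first estimate to within 1 mm.

Request:
send_rows --dr '[[0, 0, 0], [0, 0, 0], [0, 0, 0], [0, 0, 0], [0, 0, 0], [0, 0, 0], [0, 0, 0], [0, 0, 0]]' --xyz '[[-0.2, 0.2, 1.5], [-0.5, 0.45, 4.5], [-0.5, 0.45, 8], [-0.5, 0.45, 11.5], [-0.5, 0.45, 14], [-0.5, 0.45, 15.5], [-0.5, 0.45, 16.2], [-0.5, 0.45, 16.5]]' --jaw '[100, 100, 100, 100, 100, 100, 100, 100]'

```text
time_s: 4.2
eef_pos: [0.4622, -0.363, 0.0254]
eef_rot: [0.0, 0.721, 0.693, -0.0]
wrist_force: [0.5, -0.5, 0.7]
opening: 0.998
grasp_force: 0.0
```

Request:
send_rows --dr '[[0, 0, 0], [0, 0, 0], [0, 0, 0], [0, 0, 0], [0, 0, 0], [0, 0, 0], [0, 0, 0], [0, 0, 0]]' --xyz '[[0, 0, 0], [0, 0, 0], [0, 0, 0], [0, 0, 0], [0, 0, 0], [0, 0, 0], [0, 0, 0], [0, 0, 0]]' --jaw '[90, 80, 70, 60, 50, 40, 40, 40]'

```text
time_s: 5.2
eef_pos: [0.4621, -0.3629, 0.0258]
eef_rot: [0.0, 0.721, 0.693, -0.0]
wrist_force: [-2.4, 2.4, 5.5]
opening: 0.511
grasp_force: 60.2
```

```bash
python3 -c "
from h import *
go([.462,-.362,.15],-2.5)"
```

```text
t 5.2 pos [ 0.4621 -0.3629  0.0258] open 0.511 gf 60.2 F [-2.4  2.4  5.5]
xyz cm [ 8.000e-02 -1.000e-02 -1.242e+01] dr [0.   0.   0.03]
```

Request:
send_rows --dr '[[0, 0, 0], [0, 0, 0], [0, 0, 0], [0, 0, 0], [0, 0, 0], [0, 0, 0], [0, 0, 0], [0, 0, 0]]' --xyz '[[0, 0, -1], [0, 0, -3], [0, 0, -6], [0, 0, -9], [0, 0, -12], [0, 0, -14.5], [0, 0, -16.5], [0, 0, -17.4]]' --jaw '[40, 40, 40, 40, 40, 40, 40, 40]'

```text
time_s: 6.2
eef_pos: [0.4625, -0.3633, 0.2019]
eef_rot: [0.002, 0.721, 0.693, -0.0]
wrist_force: [-0.8, -0.4, -1.7]
opening: 0.505
grasp_force: 61.2
```

Request:
send_rows --dr '[[0, 0, 0], [0, 0, 0], [0, 0, 0], [0, 0, 0], [0, 0, 0], [0, 0, 0], [0, 0, 0], [0, 0, 0]]' --xyz '[[1, 0.3, 0], [4, 1, 0], [8, 2, 0], [12, 3, 0], [16, 4, 0], [19, 4.8, 0], [21, 5.4, 0], [21.7, 5.4, 0]]' --jaw '[40, 40, 40, 40, 40, 40, 40, 40]'

```text
time_s: 7.2
eef_pos: [0.5244, -0.1461, 0.1982]
eef_rot: [-0.001, 0.721, 0.693, -0.0]
wrist_force: [-0.1, -0.1, -2.6]
opening: 0.514
grasp_force: 61.3
```

```bash
python3 -c "
from h import *
im,c=grab('wrist','w2')
for f in('scene','side'):grab(f,f+'2')
print(proj(c,[[.525,-.06,.06],[.5296,.0449,.116]]))
go([.525,-.060,.12],-2.5)"
```

```text
[[ 245.94297417   80.73111312]
 [ 245.04764989 -133.45742235]]
t 7.35 pos [ 0.5243 -0.148   0.1988] open 0.512 gf 61.3 F [ 0.9 -0.3 -1.4]
xyz cm [ 8.79 -0.28  7.88] dr [-0.01 -0.    0.03]
```

View pics/w2.png

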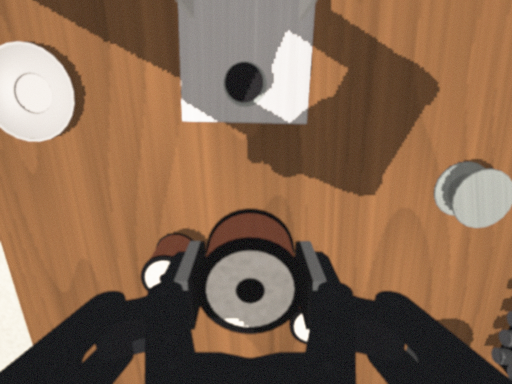

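The wrist view shows the coil gripped upright with its disc at about (250,290). The post is at (244,82) and the front corners of the base plate are at (182,122) and (307,124).

Run:
```python
from h import *
im,c=load('w2');g=cv2.cvtColor(im,cv2.COLOR_RGB2GRAY)
w=np.zeros_like(g);cv2.circle(w,(244,82),30,1,-1);m=((g<45)*w).astype(np.uint8)
k=max(cv2.findContours(m,0,1)[0],key=cv2.contourArea);h=cv2.convexHull(k)[:,0].astype(float);print(cv2.boundingRect(k))
P=np.array([onz(c,p,.06)[:2] for p in h]);ce,r=cv2.minEnclosingCircle(P.astype(np.float32));print('post encl',ce,r, 'pred hull ext',P.min(0),P.max(0))
# predicted outline
a=np.linspace(0,6.28,40)
for cx,cy in((.525,-.06),):
    for z in(.06,.01):
        q=proj(c,np.c_[cx+.015*np.cos(a),cy+.015*np.sin(a),a*0+z]);print(z,q.min(0),q.max(0))
p=[onz(c,u,.008) for u in((182,122),(307,124))];e=p[1]-p[0];print('plate',p,np.linalg.norm(e),np.degrees(np.arctan2(e[1],e[0])))
# coil disc outer black ring by hull of dark|disc: top face z = TCPz-.025+.036
o=ctrl.get_obs();zt=o['eef_pos'][2]+.011
for u in((250,291),(202,288),(299,288),(250,333)):print(u,onz(c,u,zt)-o['eef_pos'])
```

```text
(226, 63, 32, 38)
post encl (0.5230985879898071, -0.060987066477537155) 0.014142269268631935 pred hull ext [ 0.5093468  -0.07428358] [ 0.5337976  -0.04701761]
0.06 [226.56329445  60.04449956] [265.32740305 100.81034223]
0.01 [230.40311639  65.34125731] [262.90337291  99.47127885]
plate [array([ 0.46133915, -0.09341387,  0.008     ]), array([ 0.58150827, -0.09990461,  0.008     ])] 0.12034428185651426 -3.0917323648741366
(250, 291) [0.00070152 0.00201698 0.011     ]
(202, 288) [-0.01876168  0.00413522  0.011     ]
(299, 288) [0.02066655 0.00267135 0.011     ]
(250, 333) [-9.71809213e-05 -1.90151093e-02  1.10000000e-02]
```

Request:
send_rows --dr '[[0, 0, 0], [0, 0, 0], [0, 0, 0.1], [0, 0, 0.1], [0, 0, 0.1], [0, 0, 0.1], [0, 0, 0.1], [0, 0, 0.1]]' --xyz '[[2, -0.1, 0], [5, -0.2, 0], [7.5, -0.4, 1], [8.65, -0.4, 3], [8.65, -0.4, 6], [8.65, -0.4, 8.5], [8.65, -0.4, 9.9], [8.65, -0.4, 10.2]]' --jaw '[40, 40, 40, 40, 40, 40, 40, 40]'

```text
time_s: 8.35
eef_pos: [0.5238, -0.0613, 0.0966]
eef_rot: [-0.001, 0.725, 0.689, -0.0]
wrist_force: [-0.9, -0.0, -1.8]
opening: 0.508
grasp_force: 61.3
```

Request:
send_rows --dr '[[0, 0, 0], [0, 0, 0], [0, 0, 0], [0, 0, 0], [0, 0, 0], [0, 0, 0], [0, 0, 0], [0, 0, 0]]' --xyz '[[0, 0, 0], [0, 0, 0], [0, 0, 0], [0, 0, 0], [0, 0, 0], [0, 0, 0], [0, 0, 0], [0, 0, 0]]' --jaw '[40, 40, 40, 40, 40, 40, 40, 40]'

```text
time_s: 9.35
eef_pos: [0.5243, -0.0615, 0.0973]
eef_rot: [-0.0, 0.725, 0.689, -0.0]
wrist_force: [0.3, 0.6, -1.3]
opening: 0.51
grasp_force: 61.3
```

```bash
python3 -c "
from h import *
a=[]
for f in('scene','side'):
    im,c=grab(f,f+'3');u,v=proj(c,[.524,-.06,.07])[0].astype(int);print(f,u,v)
    a.append(cv2.resize(im[v-35:v+35,u-35:u+35],(400,400),interpolation=2))
cv2.imwrite('pics/crop3.png',np.hstack(a)[:,:,::-1])
go([.5237,-.0614,.084],-3)"
```

```text
scene 224 217
side 273 209
t 9.45 pos [ 0.5243 -0.0615  0.0973] open 0.509 gf 61.3 F [ 1.1  0.1 -1.4]
xyz cm [ 0.01 -0.06  1.33] dr [-0.   -0.    0.01]
```

View pics/crop3.png

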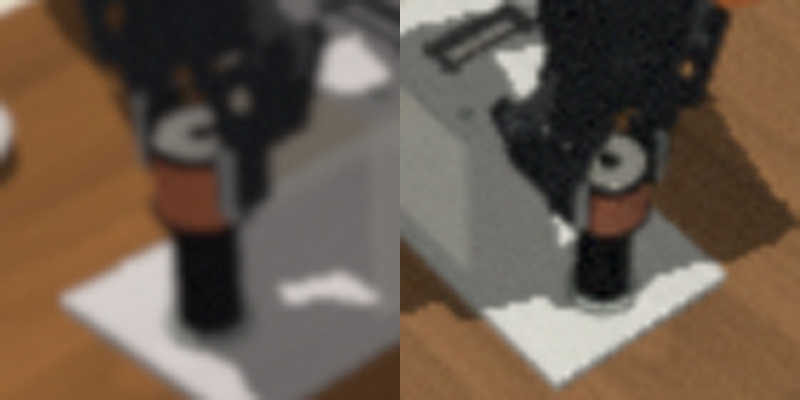

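The crop shows the coil above the post: left edges are clear in the scene view and right edges in the side view. I'll measure those silhouette edges to get the offset between coil and post.

Run:
```python
from h import *
for f,s in(('scene3','L'),('side3','R')):
    im,c=load(f);hsv=cv2.cvtColor(im,cv2.COLOR_RGB2HSV).astype(int);g=cv2.cvtColor(im,cv2.COLOR_RGB2GRAY).astype(float)
    T=c['world_from_camera']
    def edge(v,u0,dirn,chan,thr,n=24):  # subpixel crossing from inside outward
        prev=chan[v,u0]
        for i in range(1,n):
            x=chan[v,u0+dirn*i]
            if (prev-thr)*(x-thr)<=0: return u0+dirn*(i-1+(prev-thr)/(prev-x+1e-9))
            prev=x
        return np.nan
    a=np.linspace(0,2*np.pi,181)
    def sil(r,ctr,v,z0,z1):
        best=[]
        q=np.vstack([proj(c,np.c_[ctr[0]+r*np.cos(a),ctr[1]+r*np.sin(a),a*0+z]) for z in np.linspace(z0,z1,80)])
        q=q[abs(q[:,1]-v)<.6];return q[:,0].min(),q[:,0].max()
    o=ctrl.get_obs()['eef_pos'];cc=(o[0],o[1]+.0005);zc=o[2]-.007
    dirn=-1 if s=='L' else 1
    # px per mm horizontally
    dx=proj(c,[.525,-.06,.06])[0];R_=np.array(T)[:3,0];d1=proj(c,np.array([.525,-.06,.06])+R_*.001)[0]-dx;print(f,'px/mm',d1[0],'right dir',R_.round(2))
    pc=proj(c,[.5241,-.060,.03])[0].astype(int);k=0 if s=='L' else 1
    for v in range(pc[1]-6,pc[1]+8,2):
        e0=edge(v,pc[0],-1,g,70);e1=edge(v,pc[0],1,g,70);p=sil(.015,(.5241,-.060),v,.008,.06);print('post',v,'meas %.1f %.1f pred %.1f %.1f'%(e0,e1,*p))
    wc=proj(c,[cc[0],cc[1],zc])[0].astype(int)
    for v in range(wc[1]-2,wc[1]+12,2):
        print('coil',v,[im[v,u].tolist() for u in (range(wc[0]-13,wc[0]-3) if k==0 else range(wc[0]+3,wc[0]+13))][::1] if v==wc[1]+4 else '', 'pred %.1f %.1f'%sil(.0225,cc,v,zc-.018,zc+.018),wc[0])
        r=(im[...,0].astype(float)-im[...,2]);
```

```text
scene3 px/mm 0.4140050644306541 right dir [ 0.74  0.68 -0.02]
post 225 meas 219.5 230.6 pred 218.3 230.8
post 227 meas 219.7 230.8 pred 218.5 230.9
post 229 meas 219.7 230.8 pred 218.6 231.0
post 231 meas 219.9 230.9 pred 218.8 231.1
post 233 meas 220.0 231.2 pred 218.9 231.2
post 235 meas 220.0 231.6 pred 219.1 231.3
post 237 meas 220.2 231.8 pred 219.2 231.5
coil 209  pred 213.7 232.8 223
coil 211  pred 213.8 232.9 223
coil 213  pred 214.0 233.0 223
coil 215 [[141, 94, 52], [142, 95, 53], [142, 94, 53], [141, 93, 52], [137, 90, 51], [128, 82, 48], [114, 67, 43], [107, 60, 40], [105, 58, 40], [106, 58, 40]] pred 214.2 233.1 223
coil 217  pred 214.3 233.2 223
coil 219  pred 214.5 232.8 223
coil 221  pred 215.8 231.1 223
side3 px/mm 0.3343779454522746 right dir [ 0.74 -0.67 -0.  ]
post 212 meas 271.3 278.9 pred 268.3 278.3
post 214 meas 272.0 275.6 pred 268.2 278.3
post 216 meas 268.4 278.2 pred 268.2 278.2
post 218 meas 268.1 277.9 pred 268.1 278.1
post 220 meas 267.8 277.9 pred 268.1 278.0
post 222 meas 267.4 277.9 pred 268.0 277.8
post 224 meas 267.7 277.9 pred 268.0 277.7
coil 203  pred 266.2 281.8 273
coil 205  pred 266.2 281.6 273
coil 207  pred 266.2 281.5 273
coil 209 [[93, 54, 40], [98, 63, 46], [97, 58, 42], [94, 57, 41], [88, 54, 44], [66, 45, 34], [79, 61, 41], [77, 55, 38], [76, 57, 38], [74, 54, 34]] pred 266.1 281.4 273
coil 211  pred 266.2 281.2 273
coil 213  pred 267.2 280.4 273
coil 215  pred 269.8 277.9 273
```

Request:
send_rows --dr '[[0, 0, 0], [0, 0, 0], [0, 0, 0], [0, 0, 0], [0, 0, 0], [0, 0, 0], [0, 0, 0], [0, 0, 0]]' --xyz '[[0.05, 0, 0.2], [0.05, 0, 0.5], [0.05, 0, 0.7], [0.05, 0, 0.85], [0.05, 0, 0.95], [0.05, 0, 1.05], [0.05, 0, 1.1], [0.05, 0, 1.1]]' --jaw '[40, 40, 40, 40, 40, 40, 40, 40]'

```text
time_s: 10.45
eef_pos: [0.5243, -0.061, 0.0863]
eef_rot: [-0.0, 0.725, 0.689, -0.0]
wrist_force: [-0.6, -0.6, -2.0]
opening: 0.512
grasp_force: 61.3
```

Request:
send_rows --dr '[[0, 0, 0], [0, 0, 0], [0, 0, 0], [0, 0, 0], [0, 0, 0], [0, 0, 0], [0, 0, 0], [0, 0, 0]]' --xyz '[[0, 0, 0.03], [0, 0, 0.06], [0, 0, 0.09], [0, 0, 0.12], [0, 0, 0.12], [0, 0, 0.12], [0, 0, 0.12], [0, 0, 0.12]]' --jaw '[40, 40, 40, 40, 40, 40, 40, 40]'

```text
time_s: 11.45
eef_pos: [0.5244, -0.061, 0.0858]
eef_rot: [0.0, 0.725, 0.689, -0.0]
wrist_force: [-2.8, -0.1, 6.3]
opening: 0.506
grasp_force: 61.6
```

Request:
send_rows --dr '[[0, 0, 0], [0, 0, 0], [0, 0, 0], [0, 0, 0], [0, 0, 0], [0, 0, 0], [0, 0, 0], [0, 0, 0]]' --xyz '[[0, 0, -0.05], [0, 0, -0.05], [0, 0, -0.05], [0, 0, -0.05], [0, 0, -0.05], [0, 0, -0.05], [0, 0, -0.05], [0, 0, -0.05]]' --jaw '[51, 54, 58, 62, 66, 72, 80, 90]'

```text
time_s: 12.45
eef_pos: [0.5243, -0.061, 0.0856]
eef_rot: [0.0, 0.725, 0.689, 0.0]
wrist_force: [0.5, -0.1, 1.5]
opening: 0.896
grasp_force: 0.0
```

Request:
send_rows --dr '[[0, 0, 0], [0, 0, 0], [0, 0, 0], [0, 0, 0], [0, 0, 0], [0, 0, 0], [0, 0, 0], [0, 0, 0]]' --xyz '[[0, 0, -0.3], [0, 0, -1.5], [0, 0, -4], [0, 0, -7], [0, 0, -10], [0, 0, -13], [0, 0, -15], [0, 0, -16]]' --jaw '[90, 90, 90, 90, 90, 90, 90, 90]'

```text
time_s: 13.45
eef_pos: [0.5249, -0.0612, 0.2478]
eef_rot: [0.001, 0.725, 0.689, 0.001]
wrist_force: [-0.4, 0.3, -0.1]
opening: 0.901
grasp_force: 0.0
```

```bash
python3 -c "
from h import *
a=[]
for f in('scene','side','wrist'):
    im,c=grab(f,f+'4');u,v=proj(c,[.524,-.06,.07])[0].astype(int);print(f,u,v)
    w=35 if f!='wrist' else 100
    a.append(cv2.resize(im[max(v-w,0):v+w,u-w:u+w],(266,266),interpolation=2))
cv2.imwrite('pics/crop4.png',np.hstack(a)[:,:,::-1])
c=load('wrist4')[1];print(proj(c,[[.5243,-.06,.096],[.5296,.0449,.116]]))
go([.465,.347,.22],87)"
```

```text
scene 224 217
side 273 209
wrist 247 174
[[248.01109176 181.80001836]
 [247.67926075  51.22624053]]
t 13.6 pos [ 0.5243 -0.061   0.2459] open 0.899 gf 0.0 F [-0.   0.6  0.6]
xyz cm [40.45 -8.01  2.57] dr [ 0.000e+00  1.000e-02 -1.499e+01]
```

View pics/crop4.png

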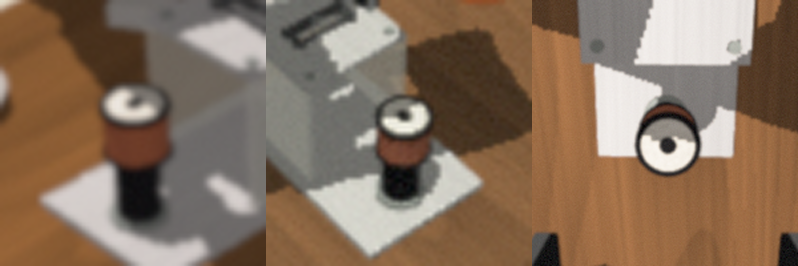

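The coil stands upright and centred on the post in all three views. In the scene crop both the coil and the post are at about x 138, and in the side crop they match the expected projection. Next I move above the stand and measure the slot from this wrist picture.

Request:
send_rows --dr '[[0, 0, -1], [0, 0, -2.5], [0, 0, -4], [0, 0, -5.5], [0, 0, -7], [0, 0, -8.5], [0, 0, -10], [0, 0, -11.5]]' --xyz '[[2, -0.4, 0], [6, -1.2, 0], [10.5, -2.1, 0], [15, -3, 0], [19.5, -3.9, 0], [24, -4.8, 0], [28.5, -5.7, 0], [33, -6.6, 0]]' --jaw '[100, 100, 100, 100, 100, 100, 100, 100]'

```text
time_s: 14.6
eef_pos: [0.4742, 0.2732, 0.2442]
eef_rot: [-0.001, 0.205, 0.979, -0.001]
wrist_force: [1.2, -0.6, -0.5]
opening: 1.003
grasp_force: 0.0
```

Run:
```python
from h import *
im,c=load('wrist4');g=cv2.cvtColor(im,cv2.COLOR_RGB2GRAY)
w=np.zeros_like(g);w[25:80,205:290]=1
for t in(60,90):
    k=max(cv2.findContours(((g<t)*w).astype(np.uint8),0,1)[0],key=cv2.contourArea);r=cv2.minAreaRect(k)
    b=cv2.boxPoints(r);print(t,r,onz(c,r[0],.117).round(4),[onz(c,x,.12)[:2].round(4).tolist() for x in b])
go([.465,.347,.22],87)
```

```text
60 ((247.5, 52.0), (34.0, 81.0), 90.0) [0.5294 0.0443 0.117 ] [[0.5012, 0.0567], [0.5589, 0.0538], [0.5585, 0.0309], [0.4992, 0.0339]]
90 ((247.5, 52.0), (36.0, 83.0), 90.0) [0.5294 0.0443 0.117 ] [[0.5005, 0.0574], [0.5596, 0.0544], [0.5592, 0.0302], [0.4984, 0.0333]]
t 14.6 pos [0.4742 0.2732 0.2442] open 1.003 gf 0.0 F [ 1.2 -0.6 -0.5]
xyz cm [3.8  6.4  2.42] dr [-0.01 -0.02 -3.44]
```

Request:
send_rows --dr '[[0, 0, -1], [0, 0, -2.2], [0, 0, -3.4], [0, 0, -3.4], [0, 0, -3.4], [0, 0, -3.4], [0, 0, -3.4], [0, 0, -3.4]]' --xyz '[[1.8, 3, 0], [3, 5, 0], [3.6, 6, 0], [3.8, 6.4, 0], [3.8, 6.4, 0], [3.8, 6.4, 0], [3.8, 6.4, 0], [3.8, 6.4, 0]]' --jaw '[100, 100, 100, 100, 100, 100, 100, 100]'

```text
time_s: 15.6
eef_pos: [0.4666, 0.3455, 0.2457]
eef_rot: [0.0, 0.031, 1.0, 0.0]
wrist_force: [-0.3, -0.0, 0.5]
opening: 1.002
grasp_force: 0.0
```

```bash
python3 -c "
from h import *
im,c=grab('wrist','w5');print(proj(c,[[.465,.347,.144]]))
cv2.imwrite('pics/w5b.png',cv2.resize(im[60:360,106:406],(600,600),interpolation=2)[:,:,::-1])
go([.465,.347,.122],88)"
```

```text
[[251.69995417 198.44199912]]
t 15.65 pos [0.4666 0.3456 0.2457] open 1.0 gf 0.0 F [ 0.1  0.6 -0.2]
xyz cm [ 0.17  0.13 12.37] dr [ 0.    0.   -0.26]
```

View pics/w5b.png

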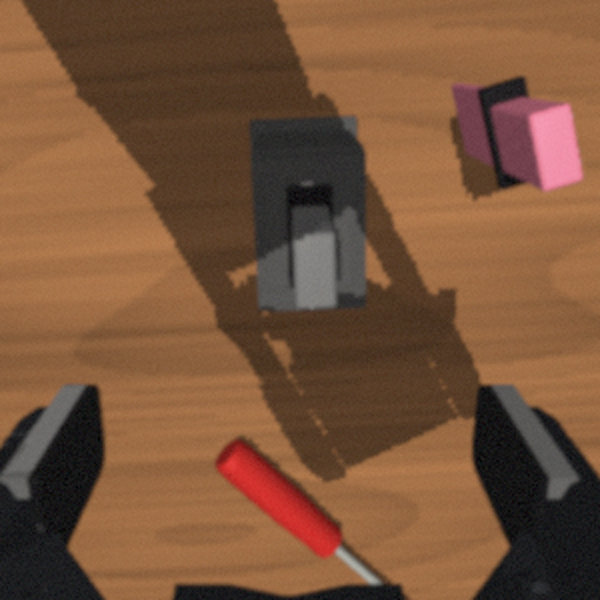

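The wrist crop shows the grey handle's top face with crop corners at about (293,233), (334,233), (336,308) and (296,309). The stand is square around it, and the pink look-alike is off to the right at (520,135).

Run:
```python
from h import *
im,c=load('w5');f=lambda x,y:(106+x/2,60+y/2)
P=np.array([onz(c,f(*p),.144) for p in((293,233),(334,233),(336,308),(296,309))]);print(P.round(4),P.mean(0))
for i in range(4):
    e=P[(i+1)%4]-P[i];print(np.linalg.norm(e).round(4),np.degrees(np.arctan2(e[1],e[0])).round(1))
Q=np.array([onz(c,f(*p),.09) for p in((250,120),(356,118),(366,303),(259,306))]);print(Q.round(4))
for i in range(4):
    e=Q[(i+1)%4]-Q[i];print(np.linalg.norm(e).round(4),np.degrees(np.arctan2(e[1],e[0])).round(1))
Q=np.array([onz(c,f(*p),.09) for p in((289,190),(333,187))]);print(Q)
# centre column of handle by gray profile
g=cv2.cvtColor(im,cv2.COLOR_RGB2GRAY);
for v in(182,190,198,206):print(v,g[v,246:282].tolist())
go([P.mean(0)[0],P.mean(0)[1],.122],88)
```

```text
[[0.4483 0.3486 0.144 ]
 [0.4492 0.3634 0.144 ]
 [0.4784 0.363  0.144 ]
 [0.4778 0.348  0.144 ]] [0.46342533 0.35575388 0.144     ]
0.0149 86.5
0.0292 -0.8
0.0151 -92.0
0.0296 178.8
[[0.4115 0.3328 0.09  ]
 [0.4134 0.378  0.09  ]
 [0.498  0.3801 0.09  ]
 [0.4964 0.3303 0.09  ]]
0.0452 87.5
0.0846 1.4
0.0499 -91.8
0.0849 178.3
[[0.44269057 0.34758501 0.09      ]
 [0.44255393 0.36699148 0.09      ]]
182 [56, 67, 71, 67, 53, 55, 86, 112, 128, 131, 138, 138, 137, 135, 138, 132, 132, 134, 129, 133, 130, 133, 133, 134, 127, 128, 115, 88, 66, 63, 74, 89, 85, 85, 90, 83]
190 [85, 88, 86, 79, 59, 45, 72, 104, 122, 128, 135, 134, 126, 135, 131, 132, 131, 133, 136, 131, 131, 131, 130, 128, 132, 129, 114, 98, 72, 61, 72, 81, 91, 87, 87, 85]
198 [91, 88, 88, 78, 62, 48, 62, 96, 117, 128, 131, 131, 133, 128, 131, 132, 130, 132, 133, 128, 130, 130, 132, 131, 128, 127, 116, 101, 74, 65, 73, 87, 91, 90, 89, 87]
206 [84, 88, 84, 88, 90, 87, 89, 100, 110, 124, 128, 130, 129, 128, 130, 129, 128, 128, 124, 131, 127, 125, 130, 133, 127, 129, 117, 105, 83, 68, 68, 68, 69, 67, 65, 72]
t 15.65 pos [0.4666 0.3456 0.2457] open 1.0 gf 0.0 F [ 0.1  0.6 -0.2]
xyz cm [ 0.38  0.99 12.37] dr [ 0.    0.   -0.26]
```

Request:
send_rows --dr '[[0, 0, -0.2], [0, 0, -0.4], [0, 0, -0.4], [0, 0, -0.4], [0, 0, -0.4], [0, 0, -0.4], [0, 0, -0.4], [0, 0, -0.4]]' --xyz '[[0.2, 0.5, 0], [0.35, 1, 1], [0.35, 1, 3], [0.35, 1, 5], [0.35, 1, 7.5], [0.35, 1, 9.5], [0.35, 1, 11.3], [0.35, 1, 12.3]]' --jaw '[60, 60, 60, 60, 60, 60, 60, 60]'

```text
time_s: 16.65
eef_pos: [0.463, 0.356, 0.1211]
eef_rot: [-0.001, 0.01, 1.0, -0.0]
wrist_force: [-0.4, 0.3, -0.5]
opening: 0.598
grasp_force: 0.0
```

```bash
python3 -c "
from h import *
go([.4634,.3557,.122],89)"
```

```text
t 16.65 pos [0.463  0.356  0.1211] open 0.598 gf 0.0 F [-0.4  0.3 -0.5]
xyz cm [-0.04 -0.02 -0.09] dr [-0.01 -0.01 -0.02]
```

Close and check the side force.

Request:
send_rows --dr '[[0, 0, 0], [0, 0, 0], [0, 0, 0], [0, 0, 0], [0, 0, 0], [0, 0, 0], [0, 0, 0], [0, 0, 0]]' --xyz '[[0, 0, 0], [0, 0, 0], [0, 0, 0], [0, 0, 0], [0, 0, 0], [0, 0, 0], [0, 0, 0], [0, 0, 0]]' --jaw '[50, 40, 30, 24, 18, 10, 5, 5]'

```text
time_s: 17.65
eef_pos: [0.464, 0.3562, 0.1232]
eef_rot: [0.0, 0.01, 1.0, 0.0]
wrist_force: [-0.1, -0.5, 5.6]
opening: 0.178
grasp_force: 58.7
```

Request:
send_rows --dr '[[0, 0, 0], [0, 0, 0], [0, 0, 0], [0, 0, 0], [0, 0, 0], [0, 0, 0], [0, 0, 0], [0, 0, 0]]' --xyz '[[0, 0, -0.5], [0, 0, -2], [0, 0, -4], [0, 0, -6.5], [0, 0, -9], [0, 0, -11.5], [0, 0, -13.5], [0, 0, -14.5]]' --jaw '[5, 5, 5, 5, 5, 5, 5, 5]'

```text
time_s: 18.65
eef_pos: [0.464, 0.3563, 0.2696]
eef_rot: [0.001, 0.01, 1.0, 0.001]
wrist_force: [-0.3, -0.2, -1.3]
opening: 0.178
grasp_force: 58.4
```

```bash
python3 -c "
from h import *
go([.5295,.0446,.265],87.2)"
```

```text
t 18.65 pos [0.464  0.3563 0.2696] open 0.178 gf 58.4 F [-0.3 -0.2 -1.3]
xyz cm [ -7.16 -31.03   0.44] dr [0.01 0.02 0.28]
```

Request:
send_rows --dr '[[0, 0, 0.1], [0, 0, 0.2], [0, 0, 0.28], [0, 0, 0.28], [0, 0, 0.28], [0, 0, 0.28], [0, 0, 0.28], [0, 0, 0.28]]' --xyz '[[-0.5, -2, 0], [-1.5, -6.5, 0], [-2.8, -12, 0], [-4.1, -18, 0], [-5.5, -24, 0], [-6.5, -28, 0.2], [-7, -30.3, 0.4], [-7.15, -31, 0.4]]' --jaw '[5, 5, 5, 5, 5, 5, 5, 5]'

```text
time_s: 19.65
eef_pos: [0.5283, 0.0425, 0.2624]
eef_rot: [-0.001, 0.026, 1.0, -0.0]
wrist_force: [0.2, 1.3, -1.0]
opening: 0.18
grasp_force: 58.5
```

Request:
send_rows --dr '[[0, 0, 0], [0, 0, 0], [0, 0, 0], [0, 0, 0], [0, 0, 0], [0, 0, 0], [0, 0, 0], [0, 0, 0]]' --xyz '[[0, 0, 0], [0, 0, 0.5], [0, 0, 1], [0, 0, 1.5], [0, 0, 1.5], [0, 0, 1.5], [0, 0, 1.5], [0, 0, 1.5]]' --jaw '[5, 5, 5, 5, 5, 5, 5, 5]'

```text
time_s: 20.65
eef_pos: [0.5291, 0.0446, 0.2488]
eef_rot: [0.0, 0.025, 1.0, -0.0]
wrist_force: [-0.4, 0.1, -0.7]
opening: 0.177
grasp_force: 58.5
```

```bash
python3 -c "
from h import *
go([.5295,.0446,.245],87.2)
a=[]
for f in('scene','side','wrist'):
    im,c=grab(f,f+'6');u,v=proj(c,[.529,.044,.15])[0].astype(int);print(f,u,v)
    w=40 if f!='wrist' else 110
    v0=min(max(v-w,0),384-2*w);u0=u-w;print(u0,v0)
    a.append(cv2.resize(im[v0:v0+2*w,u0:u0+2*w],(400,400) if f!='wrist' else (400,400),interpolation=2))
b=np.zeros((400,800,3),np.uint8)
cv2.imwrite('pics/crop6.png',np.hstack(a[:2])[:,:,::-1])
"
```

```text
t 20.65 pos [0.5291 0.0446 0.2488] open 0.177 gf 58.5 F [-0.4  0.1 -0.7]
xyz cm [-0.04  0.    0.38] dr [-0.  0. -0.]
scene 254 173
214 133
side 251 171
211 131
wrist 248 201
138 91
```

View pics/crop6.png

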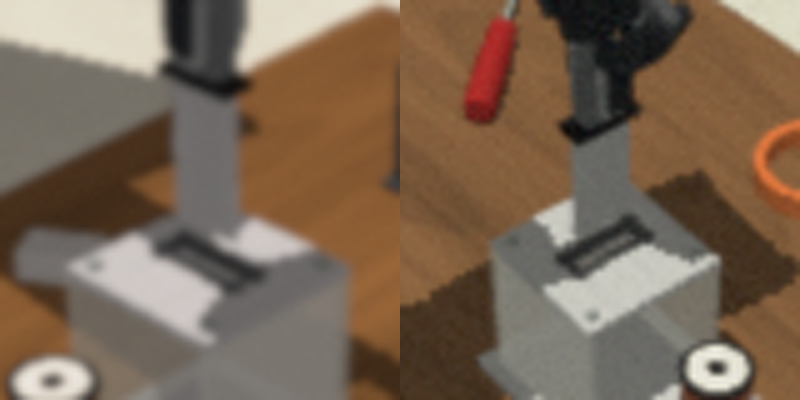

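The probe hangs upright over the slot in both crops, with blade edges at about 175–240 in the scene crop and 573–628 in the side crop. I'll check the blade's lateral position against the slot using those edges.

Run:
```python
from h import *
yaw=np.radians(-2.8);X=np.array([np.cos(yaw),np.sin(yaw)]);Y=np.array([-X[1],X[0]])
ctr=np.array([.5291,.0446])
for f in('scene6','side6'):
    im,c=load(f);g=cv2.GaussianBlur(cv2.cvtColor(im,cv2.COLOR_RGB2LAB),(1,3),0).astype(float)
    Rr=np.array(c['world_from_camera'])[:3,0]
    for z in(.185,.175,.165,.155,.15):
        q=proj(c,[[*(ctr+sx*.02*X+sy*.0025*Y),z] for sx in(1,-1) for sy in(1,-1)]);lo,hi=q[:,0].min(),q[:,0].max();v=int(round(q[:,1].mean()))
        def ed(u):
            u=int(round(u));s=np.arange(u-4,u+5);d=np.linalg.norm(np.diff(g[v,u-5:u+6],axis=0),axis=1)[0:10];x=np.arange(u-5,u+5)+.5
            d=np.where(d>.5*d.max(),d,0);return (d*x).sum()/d.sum()
        k=proj(c,[*ctr,z])[0];k1=proj(c,np.array([*ctr,z])+Rr*.001)[0]
        print(f,z,'pred %.1f %.1f meas %.1f %.1f'%(lo,hi,ed(lo),ed(hi)),'off mm',((ed(lo)+ed(hi)-lo-hi)/2/(k1-k)[0]).round(2))
    print(Rr.round(2))
    gg=cv2.cvtColor(im,cv2.COLOR_RGB2GRAY);s=proj(c,[.5296,.0449,.117])[0];print('slot pred',s)
```

```text
scene6 0.185 pred 247.8 261.0 meas 248.0 261.4 off mm 0.62
scene6 0.175 pred 247.9 261.0 meas 248.0 261.1 off mm 0.17
scene6 0.165 pred 248.0 261.1 meas 247.4 261.4 off mm -0.26
scene6 0.155 pred 248.1 261.1 meas 247.3 261.6 off mm -0.44
scene6 0.15 pred 248.1 261.1 meas 246.5 261.6 off mm -1.46
[ 0.74  0.68 -0.02]
slot pred [254.9802074  184.83565977]
side6 0.185 pred 245.0 256.8 meas 244.9 256.5 off mm -0.49
side6 0.175 pred 245.0 256.8 meas 244.9 256.5 off mm -0.62
side6 0.165 pred 245.1 256.8 meas 244.9 260.1 off mm 4.53
side6 0.155 pred 245.2 256.8 meas 244.2 260.4 off mm 3.83
side6 0.15 pred 245.3 256.9 meas 245.2 261.5 off mm 6.76
[ 0.74 -0.67 -0.  ]
slot pred [251.30967399 179.44759928]
```

Request:
send_rows --dr '[[0, 0, 0], [0, 0, 0], [0, 0, 0], [0, 0, 0], [0, 0, 0], [0, 0, 0], [0, 0, 0], [0, 0, 0]]' --xyz '[[-0.06, 0, 0.4], [-0.06, 0, 0.8], [-0.06, 0, 1.2], [-0.06, 0, 1.5], [-0.06, 0, 1.7], [-0.06, 0, 1.9], [-0.06, 0, 2.05], [-0.06, 0, 2.1]]' --jaw '[5, 5, 5, 5, 5, 5, 5, 5]'

```text
time_s: 21.8
eef_pos: [0.5296, 0.0447, 0.2275]
eef_rot: [-0.0, 0.024, 1.0, -0.0]
wrist_force: [-0.4, -0.4, -0.8]
opening: 0.181
grasp_force: 58.5
```

Request:
send_rows --dr '[[0, 0, 0], [0, 0, 0], [0, 0, 0], [0, 0, 0], [0, 0, 0], [0, 0, 0], [0, 0, 0], [0, 0, 0]]' --xyz '[[0, 0, 0.12], [0, 0, 0.24], [0, 0, 0.36], [0, 0, 0.48], [0, 0, 0.6], [0, 0, 0.7], [0, 0, 0.8], [0, 0, 0.8]]' --jaw '[5, 5, 5, 5, 5, 5, 5, 5]'

```text
time_s: 22.8
eef_pos: [0.5295, 0.0447, 0.2195]
eef_rot: [-0.0, 0.024, 1.0, 0.0]
wrist_force: [-0.2, 0.4, -0.1]
opening: 0.184
grasp_force: 58.5
```

Request:
send_rows --dr '[[0, 0, 0], [0, 0, 0], [0, 0, 0], [0, 0, 0], [0, 0, 0], [0, 0, 0], [0, 0, 0], [0, 0, 0]]' --xyz '[[0, 0, 0.3], [0, 0, 0.8], [0, 0, 1.3], [0, 0, 1.8], [0, 0, 2.2], [0, 0, 2.5], [0, 0, 2.7], [0, 0, 2.8]]' --jaw '[5, 5, 5, 5, 5, 5, 5, 5]'

```text
time_s: 23.8
eef_pos: [0.5296, 0.0447, 0.1915]
eef_rot: [0.0, 0.024, 1.0, -0.0]
wrist_force: [0.5, 1.2, -0.9]
opening: 0.182
grasp_force: 58.5
```

Request:
send_rows --dr '[[0, 0, 0], [0, 0, 0], [0, 0, 0], [0, 0, 0], [0, 0, 0], [0, 0, 0], [0, 0, 0], [0, 0, 0]]' --xyz '[[0, 0, 0], [0, 0, 0], [0, 0, 0], [0, 0, 0], [0, 0, 0], [0, 0, 0], [0, 0, 0], [0, 0, 0]]' --jaw '[5, 5, 5, 5, 5, 5, 5, 5]'

```text
time_s: 24.8
eef_pos: [0.5296, 0.0447, 0.1916]
eef_rot: [-0.0, 0.024, 1.0, 0.0]
wrist_force: [0.6, -0.2, -0.5]
opening: 0.18
grasp_force: 58.5
```

```bash
python3 -c "
from h import *
go([.5295,.0446,.191],87.2)
a=[]
for f in('scene','side'):
    im,c=grab(f,f+'7');u,v=proj(c,[.529,.0,.13])[0].astype(int);w=50;v0=v-w;u0=u-w;print(u0,v0)
    o=ctrl.get_obs()['eef_pos'];p=proj(c,[[o[0],o[1],o[2]-.0032-z] for z in(.030,.024,.110)]+[[.5243,-.06,.078]]);print(((p-[u0,v0])*4).round(0).tolist())
    a.append(cv2.resize(im[v0:v0+2*w,u0:u0+2*w],(400,400),interpolation=2))
cv2.imwrite('pics/crop7.png',np.hstack(a)[:,:,::-1])
"
```

```text
t 24.8 pos [0.5296 0.0447 0.1916] open 0.18 gf 58.5 F [ 0.6 -0.2 -0.5]
xyz cm [ 0.01 -0.01  0.06] dr [ 0. -0. -0.]
192 137
[[251.0, 133.0], [251.0, 125.0], [252.0, 244.0], [128.0, 313.0]]
211 134
[[161.0, 142.0], [161.0, 136.0], [162.0, 218.0], [250.0, 296.0]]
```

View pics/crop7.png

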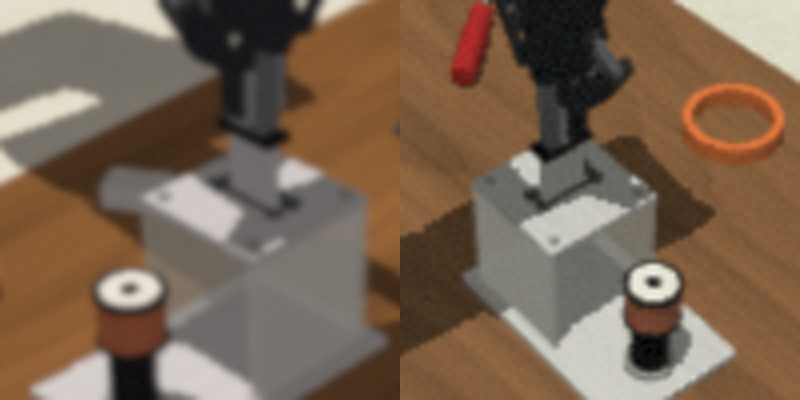

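The blade is through the slot and upright, with its collar at scene crop (253,132) against a predicted (251,133), clear above the guard. The coil is still on the post, and the lower end works out at z ≈ 0.078, the coil's mid-height.

```bash
python3 -c "
from bench import ctrl
print(ctrl.hand_in())"
```

```text
the job is handed in; nothing more can be done
None
```

The job is handed in at about 25 s of the 72 s allowed: the coil stands upright and centred on the post, and the probe is still held upright in the guard's slot. Its lower end is at z ≈ 0.078 m, level with the coil's middle, its collar is clear above the guard, and I never touched the two reels; the hand-in call returned no verdict.

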